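# Lock the jaw model and hold the curing pen on the ringed molar

## Robot

A 6-joint arm with a two-finger parallel gripper is mounted at the origin on the work surface. World frame = base frame: x ahead of the robot, y to its left, z up, the work surface at z = 0. Lengths are in mm, angles in rad, forces in N, time in s.
With the tool pointing down it reaches from about 275 to 750 mm from the base axis. Payload 10.2 kg.
Tool frame: the origin (TCP) lies midway between the tips of the shut fingers; the grasp point (between the pads) lies 19 mm behind it; z points along the fingers, y is the direction in which the jaws open and shut (so a half turn about z gives the same grasp; the last joint's range is limited). The gripper opens to 85 mm and grips with 20 to 120 N. Pads are 22 mm wide; open, the fingers measure 114 mm over their backs; the gripper's body (76 mm by 85 mm) begins 54 mm behind the grasp point. The pads swing forward as they close: fully open they stand 13 mm farther back than shut.
Start: joints at [1.071, 0.313, 1.498, -0, 1.331, -0.223], TCP at [143.484, 505.018, 208.594] pointing down, gripper open.
Joint ranges: [-2.94, 2.94], [-0.97, 2.17], [0.19, 2.56], [-1.23, 4.37], [0.02, 3.11], [-2.88, 2.88]. Speed limits (rad/s): [2.39, 2.39, 3.01, 3.14, 3.14, 3.14].

## Interface

Orientations are given as a unit quaternion [w, x, y, z].
In Python, from rig import ctrl gives the robot as it stands.
- The arm moves only by the tool carry_out, never from a script. Its argument "plan" is a list of rows, each a list of 3 entries, a list of its own where there are three numbers: the finger opening in mm, from 0 to 85.4, then the shift along the tool's x, y, z in mm, then the turn, a rotation vector about the tool's x, y, z in units of 6 degrees (1.0 is 6 degrees). In form: [[grip, [x, y, z], [ax, ay, az]], ...]. A call has 1 to 20 rows; each row shifts and turns the commanded pose from where the row before left it, along the tool's axes as they then stand; what a row does not reach is not made up. A row lasts 1/12 s, in which the tool goes at most 41.7 mm and 7.16 degrees, less where a joint would pass 70% of its speed; a pose out of reach is approached as far as the arm can. A call with a gripper value outside its range is refused whole. The fingers move at their own pace and stop on an object; "grip_force" is the grip in N (left out, the last holds). Time passes only in rows, so rows that do not move let the fingers close. It gives the time, the measured TCP pose, the force and the opening at its end, in the units of the state.
- ctrl.sense(): the state, without advancing time (a new reading comes with each control period).
- ctrl.capture(name): name is "scene" or "side" or "wrist"; returns a dict with "color" (420x560x3 uint8, blue, green, red), "range_z" (420x560 float32, mm along the optical axis (not along the pixel's ray), 0 where there is no reading), "fx", "fy", "cx", "cy" (pixels), "cam_to_world" (4x4, takes a point from camera to world coordinates); the wrist camera has in their place "tool_from_camera" (4x4, takes a point from camera to tool coordinates, whose origin is the TCP and whose axes are the flange's). Camera axes: x right, y up, looking along -z (the intrinsics and any distortion apply to the point x, -y, -z); pixel columns grow to the right and rows downward; lengths in mm; the calibration is good to about 2 mm. A picture is of the moment at which its call begins: read the wrist's pose just before it.
- ctrl.finish_job(): hands the job in, once; it reports no verdict.
The state is a dict: "time_s": time; "joints": joint angles; "dq": joint speeds; "tau": joint torques, N m; "eef_pos": TCP position; "ee_rot": TCP orientation; "force": force on the tool from outside, world axes, zero at the start; "wrist_torque": the same for the moment, N m; "grip_width": opening from 0.0 (shut) to 1.0 (fully open).
Only numpy, scipy, OpenCV 4.12 (cv2) and the standard library are available. Lean on these libraries where they do the work, as an engineer would, in place of code of your own. Each camera call takes 0.05 s, during which the arm holds its last target.

## Task

First slide the bolt at the front of the jaw-model holder fully home into its keeper, so the model is locked for work. Then take the curing pen (the thick, plain, straight instrument; not the mouth mirror) out of its stand and hold its tip centred on the ring marked on the big flat-topped molar, square to that sloping tooth face, pressing lightly with about 3 N so that the sprung model gives but does not bottom out. Finish while still holding the pen there, gripped and lightly pressed, with only the pen touching the model, and leave the other things on the table undisturbed.

Things in the scene. Friction and masses are not known exactly. Their poses are not given: they have to be found in the camera images.
- holder: Jaw-model holder, fixed to the table near its middle, yaw within 20 degrees: aluminium base 150 x 150 x 12 mm; origin at the centre of its underside, z up, x away from the robot at yaw 0. The bolt runs along its front (-x) edge; behind it the jaw model sits on a sprung support, its face sloping 25 degrees (0.436 rad), low at the front, high at the back. Nothing on it is above 125 mm.
- bolt (a joint): Sliding steel barrel bolt of the holder; value in m along the holder's +y: starts between 0 and 0.012, fully home in the keeper at its end stop 0.036, where the handle pin meets the guide next to the keeper block. It takes about 2 N to slide and stays where it is left.
- bolt_knob (a point): On the axis of the bolt's upright round handle pin (12 mm in diameter), 12 mm below the pin's top, 68 mm above the table; axes as the holder's: the bolt slides along +y. The rod's top is 30 mm below this point, the tops of guides and keeper 26 mm below. The jaw model is more than 35 mm away towards the holder's +x.
- model: Beige jaw model on a white plate 85 x 100 mm, part of the holder, sprung along its own z, which is square to its sloping face and leans 25 degrees from vertical towards the holder's -x. Origin: centre of the plate's underside. It starts to give at about 1.3 N, then sinks 1 mm per 0.35 N more (3 N at about 5 mm) to a hard stop after 14 mm (6.2 N), and rises again when released.
- spot (a point): Centre of the ring (17 mm in diameter) marked on the flat top, 22 x 22 mm, of the one big molar at the front end (-x) of the arch on the holder's +y side; moves with the model. z is the outward normal of that sloping face, y the holder's y. The other teeth are at least 2 mm lower.
- pen: Curing pen, straight and round, 140 mm long, about 90 g, upright, tip down, in one of two equal stands (70 x 70 x 45 mm). Origin: centre of the flat tip; z towards the tail. Nose 12 mm thick, 35 mm long, then a flat shoulder and a plain body 24 mm thick. It rests on the shoulder on the stand's top, nose in a 16 mm hole: lift straight up by over 35 mm. Tail 150 mm above the table.
- pen_tip (a point): Centre of the pen's flat tip face, 12 mm in diameter; z along the pen towards the tail.
- pen_grip (a point): Point on the pen's axis 98 mm above the tip and 42 mm below the tail, a good height to grip it; z along the pen towards the tail.
- mirror: Mouth mirror, the other standing instrument: thin 9 mm steel handle with a round 22 mm disc on top, 131 mm long, upright in the other stand; leave alone. Origin: its lower end; z up.
- dropper: Small black dropper bottle, 26 mm in diameter, 60 mm high, between the holder and the robot; origin under its base; leave alone.
- water_a: Glass water bottle, 60 mm in diameter, 180 mm high, at the back; origin under its base; leave alone.
- water_b: Another such glass water bottle; leave alone.
- tumbler: Upturned drinking glass, 74 mm wide, 110 mm high, at the back; origin under it; leave alone.
- spare_cast: Spare horseshoe jaw cast lying flat, about 80 mm wide, 23 mm high; origin on the table in the middle of the arch; leave alone.
- ballpoint: Ballpoint lying on the table, 142 mm long, 10 mm thick, near the robot; origin under its middle; leave alone.
Mind the look-alikes: they are no part of the job. Leave any blue look-alike of the pen alone.

How it is judged (in metres and radians):
On the way, in this order (a step that is already met when the one before it is completed fails the run):
1. the bolt is fully home in its keeper (value of joint bolt above 0.032 m), for 0.2 s.
2. the curing pen is held by the fingers, lifted clear of its stand (height (world z) of pen_tip above 0.047 m and contact force between pen and the fingers above 2 N), for 0.2 s.
At the end, for the whole second after the job is handed in: Bolt within 4 mm of its stop. The pen, gripped and still (under 2 cm/s), has its tip centre within 7 mm of the ring's centre, its axis within 10 degrees of the tooth face's normal (tail outward) and presses the model with 1.2 to 6 N; the robot itself does not touch the model (value of joint bolt above 0.032 m and distance between pen_tip and spot below 0.007 m and angle between the z axis of pen and the z axis of spot, either way round below 0.175 rad and z of pen in the frame of spot above -0.004 m and z of pen_grip in the frame of spot above 0.08 m and contact force between pen and model between 1.2 and 6 N and contact force between pen and the fingers above 2 N and contact force between each of the arm, the fingers and model below 0.3 N and linear speed of pen below 0.02 m/s); the arm keeps its last pose, push and grip.
It fails at once if another thing on the table is moved by more than 30 mm or knocked over (distance of any of mirror, dropper, water_a, water_b, tumbler, spare_cast, ballpoint from where it was at the start of the episode above 0.03 m or angle between any of mirror, dropper, water_a, water_b, tumbler, spare_cast's own z axis and vertical above 0.6 rad).
It also fails if it takes over 48 s, if anything falls off the work surface, if the arm or the gripper's body presses on something with over 40 N, if the wrist force passes 120 N, or if a joint passes its speed limit or range.

## Working session

There is one attempt and no reset: what is moved stays moved. The work goes in short steps, Python scripts to look and compute and a tool call to move; the robot and the scene stay as the last step left them, time stands still between calls to the robot, and variables do not carry over. Pictures are saved under pics/ and viewed, and the job is handed in when it is done.

Besides the shell and the picture viewer there is one more tool, called after "Call:" in YAML: its name, and indented under it one key for each argument. carry_out: Moves the arm, as the interface text tells. Its arguments: {"type":"object","properties":{"plan":{"type":"array"},"grip_force":{"type":"number"}},"required":["plan"]}

```bash
ls; mkdir -p pics; python3 - <<'E'
from rig import ctrl
import cv2,numpy as np,pickle
s=ctrl.sense();print(s)
for n in ["scene","side","wrist"]:
    c=ctrl.capture(n);cv2.imwrite(f"pics/{n}0.png",c["color"]);pickle.dump(c,open(f"pics/{n}0.pkl","wb"))
    print(n,{k:(v if np.size(v)<20 else np.shape(v)) for k,v in c.items()})
E
```

```text
pics
{'time_s': 0.0, 'joints': array([ 1.07061256e+00,  3.13471731e-01,  1.49846383e+00, -3.82180914e-05,
        1.33096689e+00, -2.23389481e-01]), 'dq': array([ 0.00191771,  0.00092126, -0.00019807,  0.00142664,  0.00107002,
       -0.00091969]), 'tau': array([-4.65994854e-04, -4.12248659e+01, -2.59759319e+01, -5.64023401e-05,
        3.91451642e-03,  2.84913887e-05]), 'eef_pos': array([143.34270367, 504.75139558, 208.0139007 ]), 'ee_rot': array([-2.14439803e-04,  1.37951223e-01,  9.90438807e-01, -6.19070512e-04]), 'force': array([ 0.24601517, -0.32561232,  0.12539043]), 'wrist_torque': array([-0.05836991,  0.01719249,  0.0264385 ]), 'grip_width': 0.9978291021020734}
scene {'color': (420, 560, 3), 'range_z': (420, 560), 'fx': 436.80279767773374, 'fy': 436.80279767773374, 'cx': 273.29646200674506, 'cy': 209.01776724480143, 'cam_to_world': array([[-7.20598176e-01, -5.86629110e-01,  3.69600535e-01,
         9.01758136e+02],
       [ 6.93230230e-01, -6.19600400e-01,  3.68140181e-01,
         3.28158125e+02],
       [ 1.30428927e-02,  5.21499407e-01,  8.53151951e-01,
         8.59884654
[... 423 characters left out ...]
9096e+02],
       [-1.87882166e-02,  7.82848076e-01,  6.21929170e-01,
         5.92885778e+02],
       [ 0.00000000e+00,  0.00000000e+00,  0.00000000e+00,
         1.00000000e+00]])}
wrist {'color': (420, 560, 3), 'range_z': (420, 560), 'fx': 343.74352602053125, 'fy': 343.74352602053125, 'cx': 281.5603684151737, 'cy': 206.9941766320668, 'tool_from_camera': array([[ 2.85525402e-04,  9.64174905e-01,  2.65267169e-01,
         6.69941561e+01],
       [ 9.99999914e-01, -1.95739840e-04, -3.64907335e-04,
         1.54083200e-01],
       [-2.99911142e-04,  2.65267251e-01, -9.64174878e-01,
        -1.64877512e+02],
       [ 0.00000000e+00,  0.00000000e+00,  0.00000000e+00,
         1.00000000e+00]])}
```

View pics/scene0.png

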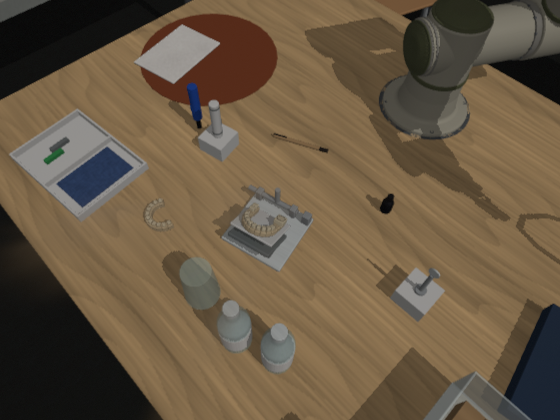

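View pics/side0.png

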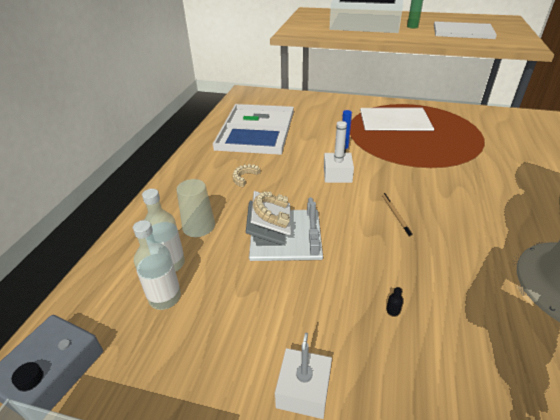

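View pics/wrist0.png

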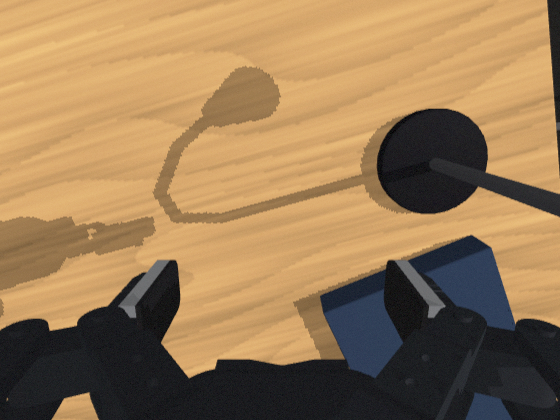

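The scene camera shows the pen in its stand at (217,120), the mirror stand at (420,290), the holder at (268,225) and the bolt handle at about (278,195). I'll enlarge these next.

```bash
cat > h.py <<'E'
import numpy as np,cv2,pickle
from scipy.spatial.transform import Rotation as R
def crop(c,r0,r1,c0,c1,k,fn):
    im=c["color"][r0:r1,c0:c1]; cv2.imwrite(fn,cv2.resize(im,None,fx=k,fy=k,interpolation=cv2.INTER_CUBIC))
def rot(s):
    w,x,y,z=s["ee_rot"]; return R.from_quat([x,y,z,w])
def c2w(c,s=None):
    if "cam_to_world" in c: return c["cam_to_world"]
    T=np.eye(4);T[:3,:3]=rot(s).as_matrix();T[:3,3]=s["eef_pos"];return T@c["tool_from_camera"]
def ray(c,u,v,s=None):
    M=c2w(c,s); d=np.array([(u-c["cx"])/c["fx"],-(v-c["cy"])/c["fy"],-1.]); return M[:3,3],M[:3,:3]@d
def pt(c,u,v,s=None,win=0):
    o,d=ray(c,u,v,s); ui,vi=int(round(u)),int(round(v))
    z=np.median(c["range_z"][vi-win:vi+win+1,ui-win:ui+win+1]); return o+d*z
def plane(c,u,v,z,s=None):
    o,d=ray(c,u,v,s); return o+d*(z-o[2])/d[2]
def tri(L):
    A=np.zeros((3,3));b=np.zeros(3)
    for o,d in L:
        d=d/np.linalg.norm(d);P=np.eye(3)-np.outer(d,d);A+=P;b+=P@o
    p=np.linalg.solve(A,b); return p,[np.linalg.norm(np.cross(p-o,d/np.linalg.norm(d))) for o,d in L]
def load(n): return pickle.load(open(f"pics/{n}.pkl","rb"))
def cloud(c,s=None):
    h,w=c["range_z"].shape;v,u=np.mgrid[:h,:w];z=c["range_z"]
    P=np.stack([(u-c["cx"])/c["fx"]*z,-(v-c["cy"])/c["fy"]*z,-z],-1);M=c2w(c,s);return P@M[:3,:3].T+M[:3,3]
E
python3 - <<'E'
from h import *
a=load("scene0");b=load("side0")
crop(a,175,275,210,325,6,"pics/s_h.png");crop(b,180,265,235,335,7,"pics/d_h.png")
crop(a,75,165,180,250,6,"pics/s_p.png");crop(b,105,190,310,370,6,"pics/d_p.png")
for n,c in(("s",a),("d",b)):
    P=cloud(c); print(n,(c["range_z"]>0).mean())
    for u,v in ([(217,104),(278,192),(420,290),(388,205),(300,145)] if n=="s" else [(341,124),(313,200),(305,395),(395,300),(400,215)]): print((u,v),pt(c,u,v).round(1))
E
```

```text
s 0.9960671768707483
(217, 104) [ 493.8 -264.   147.6]
(278, 192) [526.7 -32.5  79.5]
(420, 290) [473.5 310.7  54.6]
(388, 205) [353.1 141.7  38.3]
(300, 145) [ 348.8 -132.9    1.2]
d 0.996016156462585
(341, 124) [ 496.3 -261.8  151. ]
(313, 200) [ 531.6 -107.4   32.6]
(305, 395) [459.4 339.8  45.5]
(395, 300) [343.  143.7  41. ]
(400, 215) [ 3.330e+02 -1.374e+02  1.000e-01]
```

View pics/s_h.png

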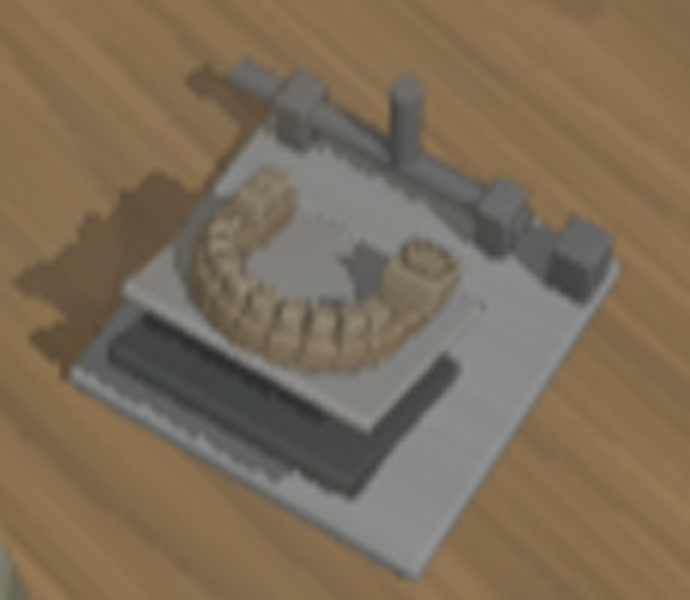

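View pics/d_h.png

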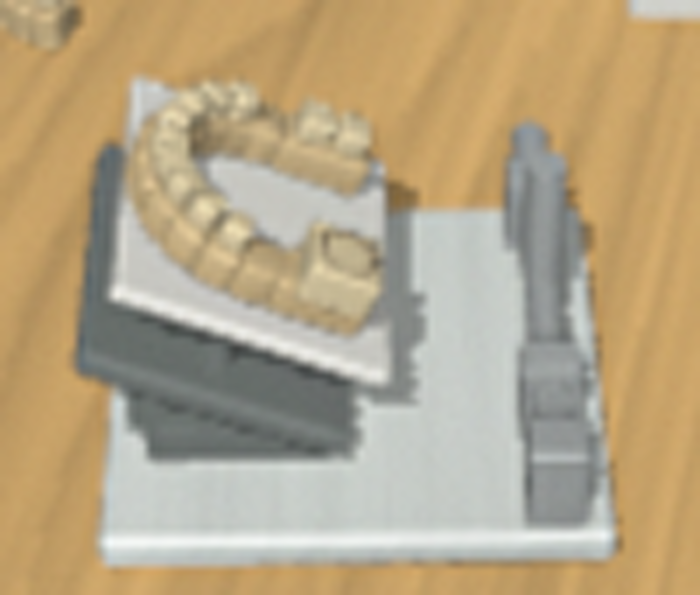

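View pics/s_p.png

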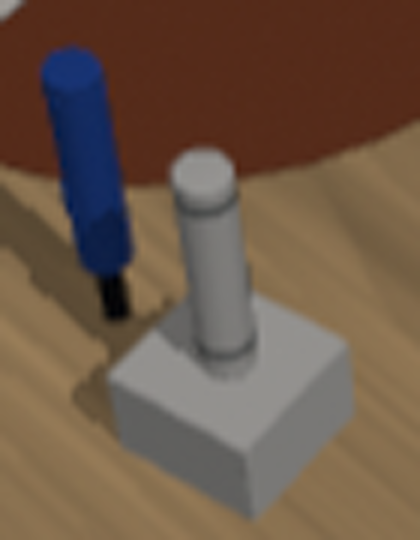

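View pics/d_p.png

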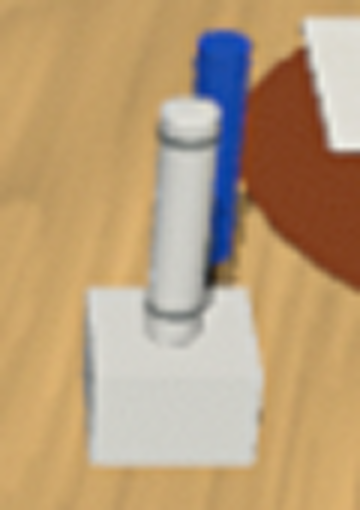

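```bash
python3 - <<'E'
from h import *
a=load("scene0");b=load("side0")
for n,u,v in [("pintop",(277.8,188.8),(310.6,198.9)),("ring",(281.3,218),(285,216.4)),("tail",(214,102.8),(341.8,123.5))]:
    print(n,*[x if isinstance(x,list) else x.round(1) for x in tri([ray(a,*u),ray(b,*v)])],pt(a,*u,win=1).round(1),pt(b,*v,win=1).round(1))
A=[plane(a,*p,12) for p in [(313,219.2),(278.8,271.3),(222,237.5)]];B=[plane(b,*p,12) for p in [(322.4,256.4),(249.7,257.1)]]
print(np.round(A,1),np.round(B,1))
f=lambda d:np.degrees(np.arctan2(d[1],d[0]))
print("yaw",f(A[1]-A[0]),f(A[1]-A[2])-90,f(B[1]-B[0]), np.linalg.norm(A[1]-A[0]),np.linalg.norm(A[1]-A[2]))
# fit tooth plane
for c in(a,b):
    P=cloud(c); C=np.array([538,-28]) 
    o=tri([ray(a,281.3,218),ray(b,285,216.4)])[0]
    Q=P[np.linalg.norm(P-o,axis=-1)<9]; 
    m=Q.mean(0);w=np.linalg.svd(Q-m);n=w[2][2];n*=np.sign(n[2]);print(len(Q),m.round(1),n.round(3),w[1].round(1),"expected n fn yaw", np.degrees(np.arccos(n[2])),f(-n))
# pen body axis
for c,cc in((a,(214,103)),(b,(342,124))):
    P=cloud(c);Q=P[(np.hypot(P[...,0]-493,P[...,1]+265)<30)]
    for z in range(35,155,10):
        S=Q[(abs(Q[:,2]-z)<5)];print(z,len(S),S.mean(0).round(1) if len(S) else "")
E
```

```text
pintop [525.7 -34.3  91.2] [np.float64(1.3725082116431597), np.float64(1.3725082116431744)] [521.9 -38.1  80.8] [ 536.7 -104.2   37.3]
ring [566.7  18.4  80.7] [np.float64(0.6707335507884987), np.float64(0.6707335507886698)] [567.7  19.4  81.7] [566.1  18.5  81.5]
tail [ 495.7 -272.3  146.8] [np.float64(0.2541487245579491), np.float64(0.25414872455795856)] [ 497.5 -269.8  149.6] [ 494.8 -264.3  151.2]
[[488.3  42.9  12. ]
 [632.   80.3  12. ]
 [666.4 -62.2  12. ]] [[483.5  43.4  12. ]
 [625.9  78.5  12. ]]
yaw 14.579563546258125 13.552863217353476 13.837183122944696 148.53512821720938 146.61258526800154
30 [567.1  18.7  81.8] [-0.472 -0.09   0.877] [26.  20.5  5.2] expected n fn yaw 28.726608922611224 10.851917070271396
33 [565.3  18.3  82.7] [-0.438 -0.084  0.895] [25.5 23.5  4.8] expected n fn yaw 26.50496261557702 10.811484991636421
35 12 [ 486.9 -237.5   35. ]
45 262 [ 493.2 -259.1   44.2]
55 26 [ 504.4 -262.6   54.1]
65 34 [ 504.7 -262.9   64. ]
75 28 [ 504.9 -261.4   75.1]
85 33 [ 504.  -262.3   85.4]
95 30 [ 504.3 -261.9   95. ]
105 32 [ 504.4 -262.6  104.8]
115 34 [ 505.2 -262.8  115.1]
125 34 [ 504.9 -262.1  125.8]
135 30 [ 504.5 -262.3  135.7]
145 79 [ 501.6 -266.5  146.9]
35 14 [ 489.9 -237.    34.5]
45 198 [ 492.2 -259.    45.1]
55 28 [ 495.3 -260.7   55.1]
65 31 [ 494.4 -260.1   64.5]
75 33 [ 495.1 -260.    75. ]
85 35 [ 495.6 -260.7   84.9]
95 35 [ 494.  -260.5   94.7]
105 35 [ 495.1 -260.4  105.2]
115 35 [ 494.4 -261.   115.3]
125 35 [ 496.4 -260.8  124.9]
135 35 [ 495.1 -260.1  134.9]
145 54 [ 495.3 -263.7  146.1]
```

```bash
cat >> h.py <<'E'
def down(az): # tool pointing down, tool y at azimuth az deg
    y=np.array([np.cos(np.radians(az)),np.sin(np.radians(az)),0]);z=np.array([0,0,-1.]);return R.from_matrix(np.stack([np.cross(y,z),y,z],1))
def plan(p0,r0,p1,r1,n,g):
    rv=(r0.inv()*r1).as_rotvec();p=np.array(p0,float);r=r0;rows=[]
    for i in range(n):
        t=np.array(p0)+(np.array(p1)-p0)*(i+1)/n
        d=np.round(r.inv().apply(t-p),1);w=np.round(np.degrees(rv)/n/6,3)
        rows.append([g,d.tolist(),w.tolist()]);p=p+r.apply(d);r=r*R.from_rotvec(np.radians(w*6))
    print("maxshift",max(np.linalg.norm(x[1]) for x in rows),"turn deg",np.linalg.norm(w)*6,"end",p.round(1));print(str(rows).replace(" ",""))
E
python3 - <<'E'
from h import *
from rig import ctrl
s=ctrl.sense();plan(s["eef_pos"],rot(s),[530,-15,235],down(104),19,85)
b=load("side0");a=load("scene0");print("blue",pt(b,347,118),pt(b,347,145),pt(a,193,92),pt(a,199,124))
E
```

```text
maxshift 34.2061397997494 turn deg 1.572 end [530. -15. 235.]
[[85,[-27.1,-20.8,-1.4],[-0.0,-0.0,-0.262]],[85,[-26.4,-21.4,-1.4],[-0.0,-0.0,-0.262]],[85,[-25.9,-22.3,-1.4],[-0.0,-0.0,-0.262]],[85,[-25.2,-22.9,-1.4],[-0.0,-0.0,-0.262]],[85,[-24.7,-23.6,-1.4],[-0.0,-0.0,-0.262]],[85,[-23.9,-24.2,-1.4],[-0.0,-0.0,-0.262]],[85,[-23.3,-24.9,-1.4],[-0.0,-0.0,-0.262]],[85,[-22.6,-25.6,-1.4],[-0.0,-0.0,-0.262]],[85,[-21.9,-26.1,-1.4],[-0.0,-0.0,-0.262]],[85,[-21.1,-26.8,-1.4],[-0.0,-0.0,-0.262]],[85,[-20.4,-27.3,-1.4],[-0.0,-0.0,-0.262]],[85,[-19.7,-27.8,-1.4],[-0.0,-0.0,-0.262]],[85,[-18.9,-28.4,-1.4],[-0.0,-0.0,-0.262]],[85,[-18.1,-28.9,-1.4],[-0.0,-0.0,-0.262]],[85,[-17.3,-29.4,-1.4],[-0.0,-0.0,-0.262]],[85,[-16.5,-29.9,-1.4],[-0.0,-0.0,-0.262]],[85,[-15.6,-30.2,-1.4],[-0.0,-0.0,-0.262]],[85,[-14.9,-30.7,-1.4],[-0.0,-0.0,-0.262]],[85,[-13.9,-31.1,-1.4],[-0.0,-0.0,-0.262]]]
blue [ 489.80725027 -343.00209544  127.77599104] [ 483.53741141 -346.91061764   46.69016047] [ 501.41828942 -343.55586224  133.05958425] [ 496.78657163 -351.9843856    14.68935998]
```

Call:
carry_out:
  plan:
    - [85, [-27, -21, -1.4], [0, 0, -0.26]]
    - [85, [-26, -21, -1.4], [0, 0, -0.26]]
    - [85, [-26, -22, -1.4], [0, 0, -0.26]]
    - [85, [-25, -23, -1.4], [0, 0, -0.26]]
    - [85, [-25, -24, -1.4], [0, 0, -0.26]]
    - [85, [-24, -24, -1.4], [0, 0, -0.26]]
    - [85, [-23, -25, -1.4], [0, 0, -0.26]]
    - [85, [-23, -26, -1.4], [0, 0, -0.26]]
    - [85, [-22, -26, -1.4], [0, 0, -0.26]]
    - [85, [-21, -27, -1.4], [0, 0, -0.26]]
    - [85, [-20, -27, -1.4], [0, 0, -0.26]]
    - [85, [-20, -28, -1.4], [0, 0, -0.26]]
    - [85, [-19, -28, -1.4], [0, 0, -0.26]]
    - [85, [-18, -29, -1.4], [0, 0, -0.26]]
    - [85, [-17, -29, -1.4], [0, 0, -0.26]]
    - [85, [-16, -30, -1.4], [0, 0, -0.26]]
    - [85, [-16, -30, -1.4], [0, 0, -0.26]]
    - [85, [-15, -31, -1.4], [0, 0, -0.26]]
    - [85, [-14, -31, -1.4], [0, 0, -0.26]]
    - [85, [0, 0, 0], [0, 0, 0]]

```text
time_s: 1.82
eef_pos: [530.8, -19.5, 234.4]
ee_rot: [-0.0, -0.119, 0.993, -0.0]
force: [0.7, -0.6, 1.0]
grip_width: 0.999
```

```bash
cat > snap.py <<'E'
import sys,pickle,cv2
from rig import ctrl
s=ctrl.sense();print(s["time_s"],s["eef_pos"].round(1),s["ee_rot"].round(4),s["force"].round(2),s["grip_width"],s["joints"].round(2))
t=sys.argv[1]
for n in sys.argv[2:]:
    s=ctrl.sense();c=ctrl.capture(n);cv2.imwrite(f"pics/{n}{t}.png",c["color"]);pickle.dump(c,open(f"pics/{n}{t}.pkl","wb"));pickle.dump(s,open(f"pics/{n}{t}_s.pkl","wb"))
E
python3 snap.py 1 wrist
```

```text
1.8167 [530.8 -19.5 234.4] [-1.000e-04 -1.186e-01  9.929e-01 -5.000e-04] [ 0.74 -0.63  1.02] 0.999025161733284 [-0.26  0.31  1.44 -0.    1.4  -2.07]
```

View pics/wrist1.png

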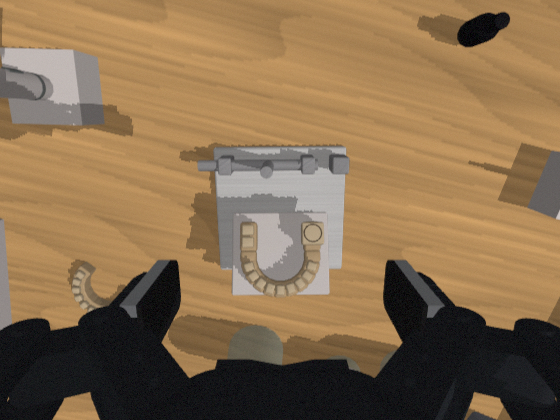

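```bash
python3 - <<'E'
from h import *
c=load("wrist1");crop(c,140,300,190,360,4,"pics/w1c.png")
E
```

```text
(no output)
```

View pics/w1c.png

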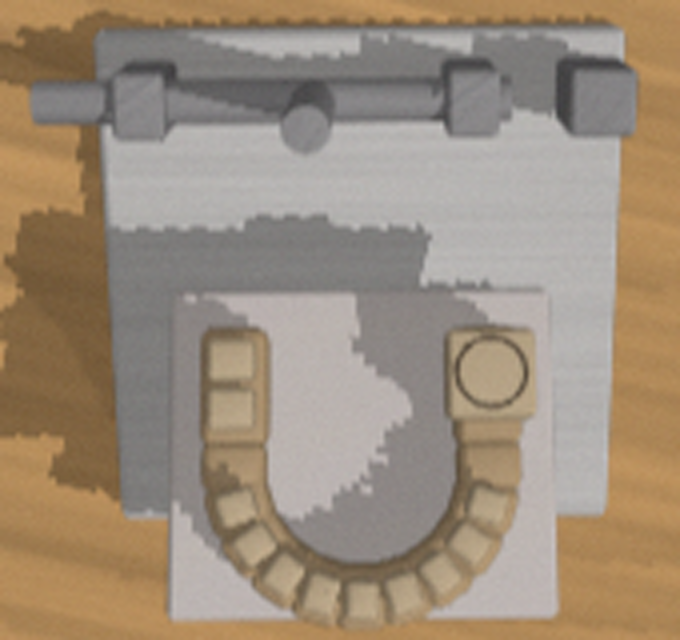

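```bash
python3 - <<'E'
from h import *
c=load("wrist1");s=load("wrist1_s");a=load("scene0");b=load("side0")
k=-0.375
print("pin plane80",plane(c,266.5+k,172.25+k,80,s).round(1),pt(c,266,172,s,1).round(1),"scene",plane(a,277.4,188.4,80).round(1))
print("pin tri",tri([ray(c,266.5+k,172.25+k,s),ray(a,277.4,188.4)]))
print("ring tri",tri([ray(c,313+k,233+k,s),ray(a,280.9,217.6),ray(b,284.6,216)]),pt(c,313,233,s,1))
Q=[plane(c,u+k,v+k,12,s) for u,v in [(214.25,147.5),(345.5,147),(221.2,268.8),(341.2,268.5)]]
print(np.round(Q,1));f=lambda d:np.degrees(np.arctan2(d[1],d[0]))
print("yaw",f(Q[1]-Q[0])-90,f(Q[3]-Q[2])-90,f(Q[2]-Q[0]),f(Q[3]-Q[1]),np.mean(Q,0))
P=cloud(c,s);o=pt(c,313,233,s,1);S=P[np.linalg.norm(P-o,axis=-1)<8];m=S.mean(0);n=np.linalg.svd(S-m)[2][2];n*=np.sign(n[2]);print(len(S),m,n,np.degrees(np.arccos(n[2])),f(-n))
pl=P[215:232,262:300].reshape(-1,3);
S=P[(np.hypot(P[...,0]-500,P[...,1]+268)<25)&(P[...,2]>140)];print("pen tail",len(S),S.mean(0))
E
```

```text
pin plane80 [521.3 -36.6  80. ] [521.7 -36.7  78.7] scene [521.4 -39.8  80. ]
pin tri (array([521.7368877 , -37.6573819 ,  82.16892747]), [np.float64(1.3193928043309273), np.float64(1.3193928043311134)])
ring tri (array([567.7072501 ,  19.76315686,  83.66184528]), [np.float64(0.9815737915865762), np.float64(1.1533718519763503), np.float64(1.0982348438182956)]) [568.43753815  21.19990822  83.45717489]
[[519.8 -99.8  12. ]
 [484.7  42.2  12. ]
 [663.  -64.2  12. ]
 [627.7  79.   12. ]]
yaw 13.862948691828223 13.819801856943556 13.97029574693702 14.400560024576825 [573.80313388 -10.70096727  12.        ]
214 [568.43011297  21.23976934  83.49508516] [-0.40365886 -0.1273826   0.90599845] 25.041904646199665 17.51412991951979
pen tail 0 [nan nan nan]<stdin>:12: RuntimeWarning: Mean of empty slice.
  ret = um.true_divide(
```

```bash
python3 - <<'E'
from h import *
from rig import ctrl
s=ctrl.sense();p=np.array([521.6,-37.5,115]);plan(s["eef_pos"],rot(s),p,down(104),5,40);print(down(104).inv().apply([0,0,-63]))
E
```

```text
maxshift 24.298559628093184 turn deg 0.0791454357496375 end [521.6 -37.5 115. ]
[[40,[2.5,-3.6,23.9],[0.001,-0.002,-0.013]],[40,[2.4,-3.5,23.8],[0.001,-0.002,-0.013]],[40,[2.5,-3.6,23.9],[0.001,-0.002,-0.013]],[40,[2.5,-3.6,23.9],[0.001,-0.002,-0.013]],[40,[2.5,-3.5,23.8],[0.001,-0.002,-0.013]]]
[ 0.  0. 63.]
```

Call:
carry_out:
  plan:
    - [40, [2.5, -3.6, 24], [0, 0, -0.01]]
    - [40, [2.5, -3.6, 24], [0, 0, -0.01]]
    - [40, [2.5, -3.6, 24], [0, 0, -0.01]]
    - [40, [2.5, -3.6, 24], [0, 0, -0.01]]
    - [40, [2.5, -3.6, 24], [0, 0, -0.01]]
    - [40, [0, 0, 0], [0, 0, 0]]
    - [40, [0, 0, 0], [0, 0, 0]]

```text
time_s: 2.45
eef_pos: [520.3, -35.0, 115.2]
ee_rot: [-0.001, -0.123, 0.992, 0.0]
force: [1.5, -0.2, 1.2]
grip_width: 0.472
```

```bash
python3 snap.py 2 wrist scene side; python3 - <<'E'
from h import *
crop(load("scene2"),100,240,200,360,4,"pics/s2.png")
E
```

```text
2.45 [520.3 -35.  115.2] [-8.000e-04 -1.226e-01  9.925e-01  4.000e-04] [ 1.5  -0.23  1.15] 0.47164375999982894 [-0.29  0.4   1.63  0.    1.11 -2.11]
```

View pics/wrist2.png

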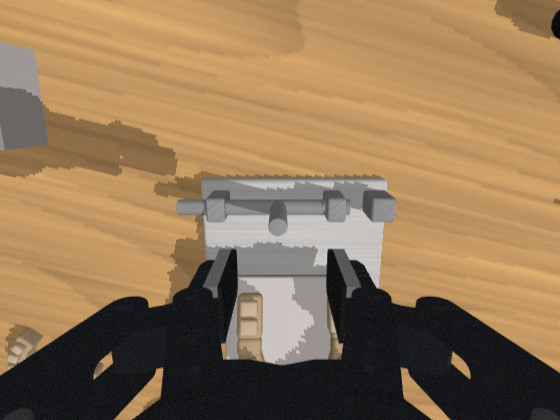

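View pics/s2.png

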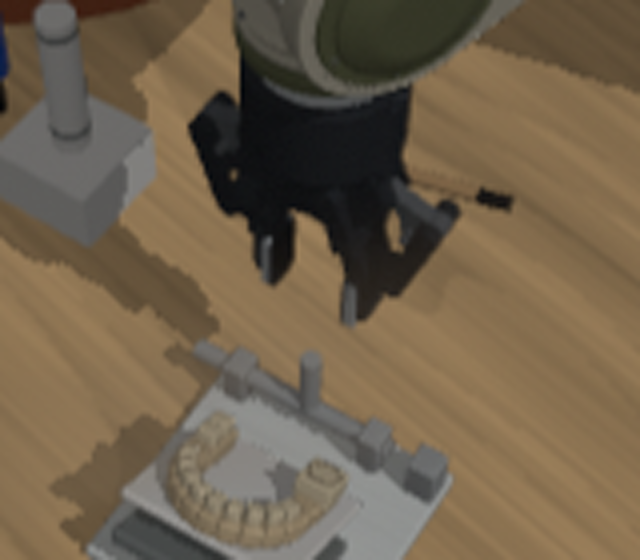

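The wrist view puts the pin top at about (278,226), between the fingers in the left-right direction.

```bash
python3 - <<'E'
from h import *
c=load("wrist2");s=load("wrist2_s");crop(c,170,250,220,400,4,"pics/w2c.png")
print(pt(c,278,226,s,1),plane(c,278,226,80,s))
c1=load("wrist1");s1=load("wrist1_s");print(tri([ray(c,278,226,s),ray(c1,266.1,171.9,s1)]))
E
```

```text
[521.10243302 -36.80452133  79.45525228] [520.92469237 -36.84371469  80.        ]
(array([521.87034655, -36.6314049 ,  77.09610605]), [np.float64(0.003830140245512083), np.float64(0.0038301402454110887)])
```

View pics/w2c.png

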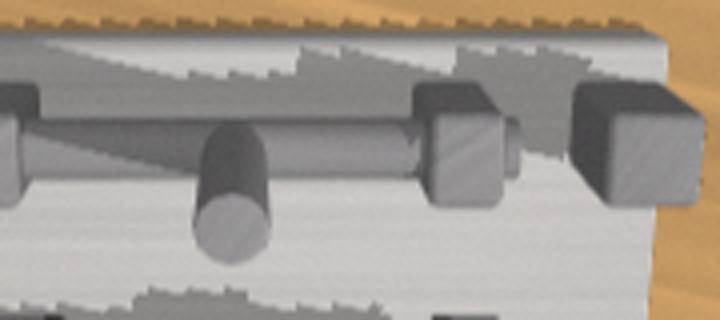

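Call:
carry_out:
  plan:
    - [40, [-0.5, -1.2, 21], [0, 0, 0]]
    - [40, [0, -1, 21], [0, 0, 0]]
    - [40, [0, 0, 20], [0, 0, 0]]
    - [40, [0, 0, 0], [0, 0, 0]]
    - [20, [0, 0, 0], [0, 0, 0]]
    - [10, [0, 0, 0], [0, 0, 0]]
    - [10, [0, 0, 0], [0, 0, 0]]
    - [10, [0, 0, 0], [0, 0, 0]]
  grip_force: 20

```text
time_s: 3.27
eef_pos: [522.9, -37.7, 54.9]
ee_rot: [0.001, -0.123, 0.992, -0.001]
force: [-0.3, 1.1, 5.0]
grip_width: 0.115
```

```bash
python3 snap.py 3 side scene; python3 - <<'E'
from h import *
crop(load("side3"),150,265,235,395,4,"pics/d3.png")
crop(load("scene3"),150,250,220,360,4,"pics/s3.png")
E
```

```text
3.2667 [522.9 -37.7  54.9] [ 1.500e-03 -1.226e-01  9.925e-01 -5.000e-04] [-0.32  1.12  4.99] 0.11526777301297027 [-0.3   0.48  1.69  0.    0.97 -2.11]
```

View pics/d3.png

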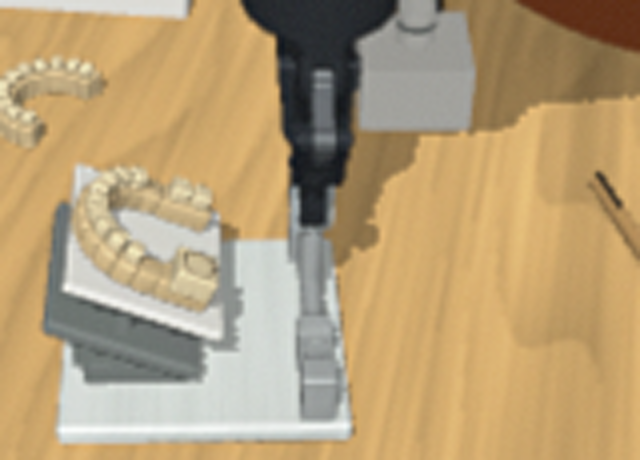

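View pics/s3.png

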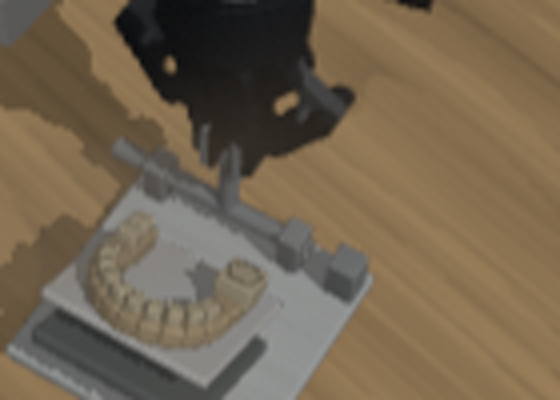

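```bash
python3 snap.py 4 wrist; python3 - <<'E'
from h import *
crop(load("wrist4"),200,400,180,400,3.5,"pics/w4c.png")
crop(load("scene3"),160,215,240,310,10,"pics/s3c.png")
E
```

```text
3.3667 [522.9 -37.7  54.8] [ 1.500e-03 -1.226e-01  9.925e-01 -5.000e-04] [-0.2   1.21  7.8 ] 0.11703309510630899 [-0.3   0.48  1.69  0.    0.97 -2.11]
```

View pics/w4c.png

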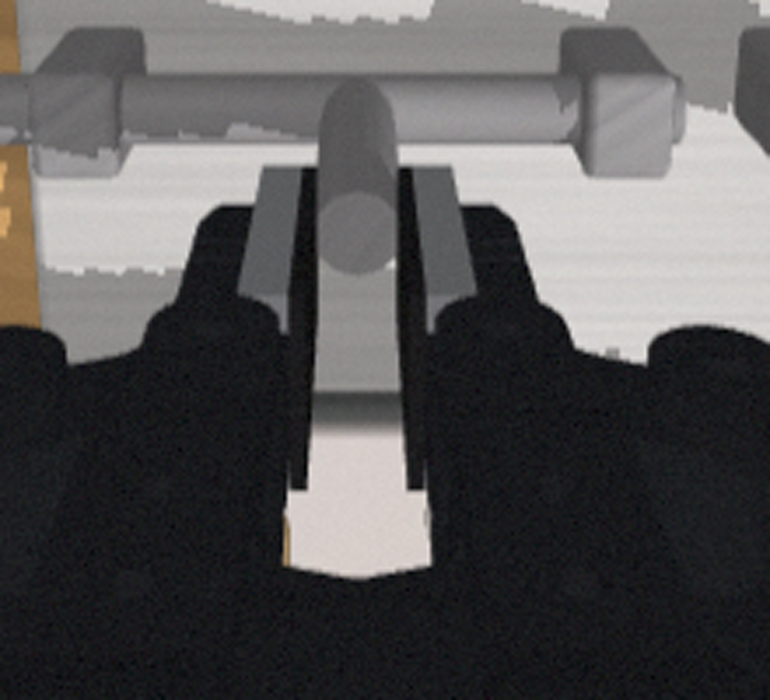

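View pics/s3c.png

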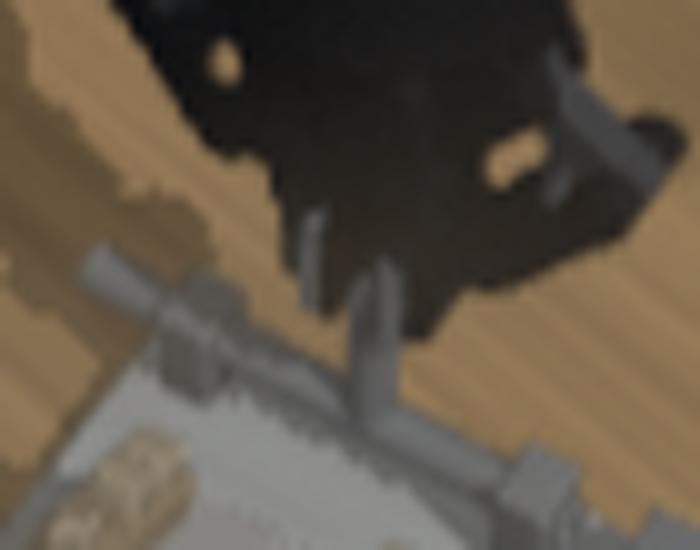

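```bash
python3 - <<'E'
from h import *
y=np.array([-np.sin(np.radians(14)),np.cos(np.radians(14)),0])
for n,u,v in [("wrist1",301.4,165),("wrist2",220+430/4,170+165/4)]:
    c=load(n);s=load(n+"_s");q=plane(c,u,v,42,s);print(q,(q-[521.5,-37,42])@y-6)
E
```

```text
[512.21872741  -2.6656042   42.        ] 29.55986057253267
[513.78090416  -2.19851136  42.        ] 29.63515398772214
```

Call:
carry_out:
  plan:
    - [10, [0, 3, 0], [0, 0, 0]]
    - [10, [0, 5, 0], [0, 0, 0]]
    - [10, [0, 6, 0], [0, 0, 0]]
    - [10, [0, 6, 0], [0, 0, 0]]
    - [10, [0, 5, 0], [0, 0, 0]]
    - [10, [0, 2, 0], [0, 0, 0]]
    - [10, [0, 0, 0], [0, 0, 0]]

```text
time_s: 4.0
eef_pos: [516.3, -11.5, 54.8]
ee_rot: [0.002, -0.123, 0.992, -0.001]
force: [-0.4, 1.1, 7.2]
grip_width: 0.119
```

Call:
carry_out:
  plan:
    - [10, [0, 2, 0], [0, 0, 0]]
    - [10, [0, 1, 0], [0, 0, 0]]
    - [10, [0, 1, 0], [0, 0, 0]]
    - [10, [0, 0, 0], [0, 0, 0]]

```text
time_s: 4.33
eef_pos: [515.8, -9.2, 54.9]
ee_rot: [0.002, -0.123, 0.992, -0.002]
force: [0.3, -8.7, 5.8]
grip_width: 0.119
```

```bash
python3 snap.py 5 wrist; python3 - <<'E'
from h import *
crop(load("wrist5"),200,400,180,400,3.5,"pics/w5c.png")
E
```

```text
4.3333 [515.8  -9.2  54.9] [ 0.0019 -0.1228  0.9924 -0.0021] [ 0.27 -8.74  5.77] 0.11945528604996174 [-0.24  0.47  1.71 -0.    0.95 -2.06]
```

View pics/w5c.png

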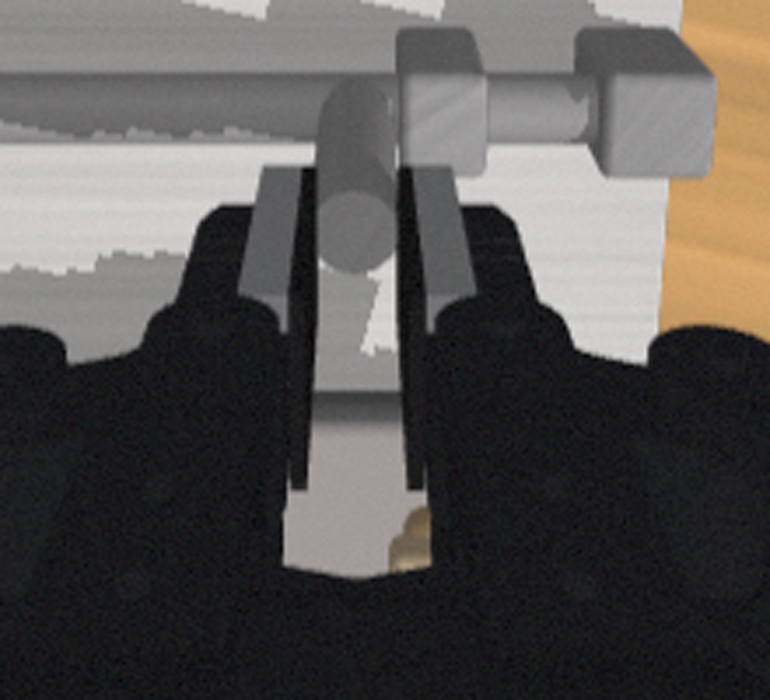

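Call:
carry_out:
  plan:
    - [30, [0, -0.5, 0], [0, 0, 0]]
    - [40, [0, 0, 0], [0, 0, 0]]
    - [40, [0, 0, 0], [0, 0, 0]]
    - [40, [0, 0, 0], [0, 0, 0]]
    - [40, [0, 0, -15], [0, 0, 0]]
    - [40, [0, 0, -25], [0, 0, 0]]
    - [40, [0, 0, -25], [0, 0, 0]]
    - [50, [8.7, -27.5, -13.5], [0, 0, 0]]
    - [50, [8.7, -27.5, -13.5], [0, 0, 0]]
    - [50, [8.7, -27.5, -13.5], [0, 0, 0]]
    - [50, [8.7, -27.5, -13.5], [0, 0, 0]]
    - [50, [8.7, -27.5, -13.5], [0, 0, 0]]
    - [50, [8.7, -27.5, -13.5], [0, 0, 0]]
    - [50, [8.7, -27.5, -13.5], [0, 0, 0]]
    - [50, [8.7, -27.5, -13.5], [0, 0, 0]]
    - [50, [8.7, -27.5, -13.5], [0, 0, 0]]
    - [50, [0, 0, 0], [0, 0, 0]]
    - [50, [0, 0, 0], [0, 0, 0]]

```text
time_s: 5.88
eef_pos: [498.5, -268.0, 239.6]
ee_rot: [0.0, -0.122, 0.993, 0.0]
force: [0.6, 0.5, -0.6]
grip_width: 0.584
```

```bash
python3 snap.py 6 wrist scene; python3 - <<'E'
from h import *
crop(load("scene6"),170,270,220,330,5,"pics/s6.png")
E
```

```text
5.8833 [ 498.5 -268.   239.6] [ 1.000e-04 -1.217e-01  9.926e-01  0.000e+00] [ 0.57  0.49 -0.55] 0.5841154718250678 [-0.7   0.38  1.32  0.    1.44 -2.52]
```

View pics/wrist6.png

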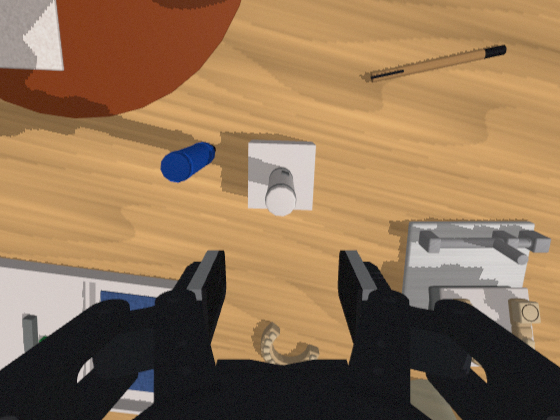

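View pics/s6.png

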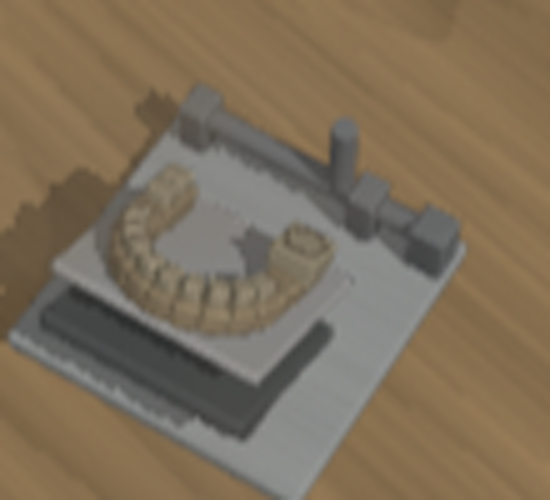

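```bash
python3 - <<'E'
from h import *
c=load("wrist6");s=load("wrist6_s");crop(c,130,230,230,330,6,"pics/w6c.png")
a=load("scene0");b=load("side0")
print(pt(c,280,201,s,2),plane(c,280,201,150,s),plane(a,214,102.5,150),plane(b,341.6,123.2,150))
print(tri([ray(c,280,201,s),ray(a,214,102.5),ray(b,341.6,123.2)]))
P=cloud(c,s);S=P[(np.hypot(P[...,0]-497,P[...,1]+270)<25)&(P[...,2]>143)];print(len(S),S.mean(0),(S.max(0)+S.min(0))/2)
E
```

```text
[ 497.37067512 -269.31991957  149.44861149] [ 497.23265319 -269.35174486  150.        ] [ 497.10960478 -270.12576155  150.        ] [ 495.63900521 -268.04953918  150.        ]
(array([ 496.69947374, -269.7266363 ,  149.61992002]), [np.float64(0.7223592967780361), np.float64(0.6588905224628056), np.float64(1.0148875362296588)])
15489 [ 486.87153873 -274.9013436   334.10853795] [ 493.362432   -273.3618223   252.30231728]
```

View pics/w6c.png

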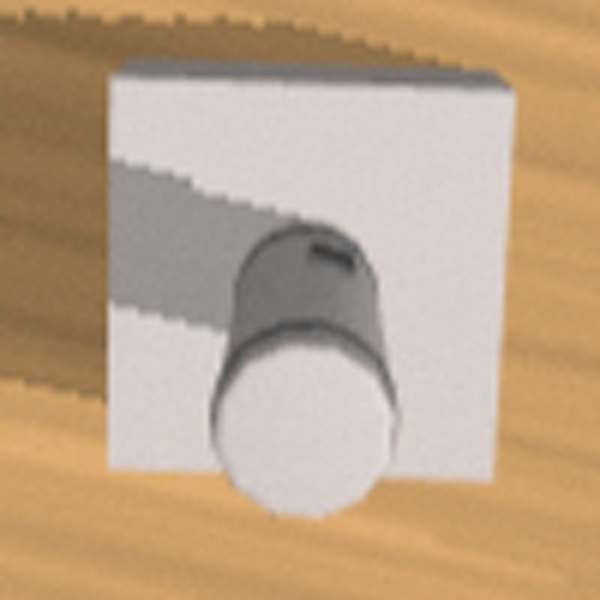

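Call:
carry_out:
  plan:
    - [50, [0.9, -0.7, 30], [0, 0, 0]]
    - [50, [0.9, -0.6, 30], [0, 0, 0]]
    - [50, [0, 0, 30], [0, 0, 0]]
    - [50, [0, 0, 30], [0, 0, 0]]
    - [50, [0, 0, 20], [0, 0, 0]]
    - [50, [0, 0, 8.5], [0, 0, 0]]
    - [50, [0, 0, 0], [0, 0, 0]]
    - [50, [0, 0, 0], [0, 0, 0]]

```text
time_s: 6.65
eef_pos: [497.7, -268.4, 92.0]
ee_rot: [0.0, -0.123, 0.992, -0.0]
force: [0.8, 1.2, 0.5]
grip_width: 0.59
```

```bash
python3 snap.py 7 wrist side
```

```text
6.65 [ 497.7 -268.4   92. ] [ 2.000e-04 -1.230e-01  9.924e-01 -2.000e-04] [0.81 1.19 0.52] 0.589768387976199 [-0.7   0.51  1.52  0.    1.1  -2.52]
```

View pics/wrist7.png

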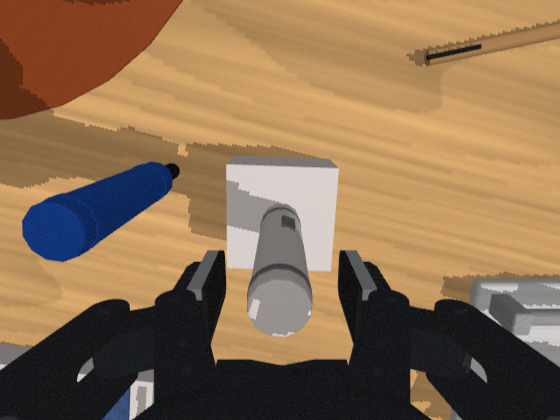

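View pics/side7.png

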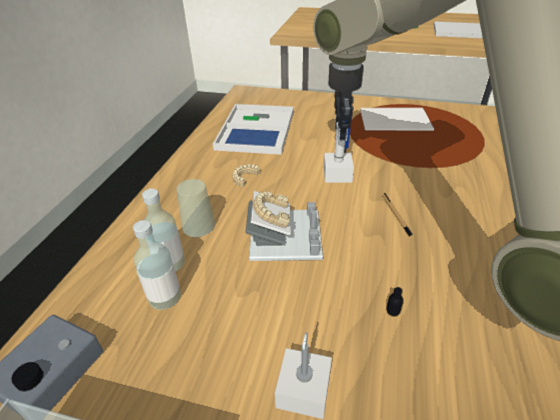

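Call:
carry_out:
  plan:
    - [40, [0.5, -1, 1], [0, 0, 0]]
    - [30, [0, 0, 0], [0, 0, 0]]
    - [18, [0, 0, 0], [0, 0, 0]]
    - [18, [0, 0, 0], [0, 0, 0]]
    - [18, [0, 0, 0], [0, 0, 0]]
    - [18, [0, 0, 0], [0, 0, 0]]
  grip_force: 50

```text
time_s: 7.25
eef_pos: [497.3, -270.1, 90.9]
ee_rot: [0.0, -0.123, 0.992, -0.0]
force: [-0.8, 0.9, 6.1]
grip_width: 0.271
```

Call:
carry_out:
  plan:
    - [18, [0, 0, -5], [0, 0, 0]]
    - [18, [0, 0, -10], [0, 0, 0]]
    - [18, [0, 0, -15], [0, 0, 0]]
    - [18, [0, 0, -20], [0, 0, 0]]
    - [18, [0, 0, -20], [0, 0, 0]]
    - [18, [0, 0, -20], [0, 0, 0]]
    - [18, [0, 0, -20], [0, 0, 0]]
    - [18, [0, 0, -20], [0, 0, 0]]
    - [18, [0, 0, 0], [0, 0, 0]]
    - [18, [0, 0, 0], [0, 0, 0]]
    - [18, [0, 0, 0], [0, 0, 0]]

```text
time_s: 8.17
eef_pos: [496.7, -269.7, 219.2]
ee_rot: [-0.001, -0.123, 0.992, 0.001]
force: [-0.5, -0.5, -1.4]
grip_width: 0.269
```

```bash
python3 snap.py 8 scene side wrist; python3 - <<'E'
from h import *
crop(load("scene8"),30,160,150,270,4.5,"pics/s8.png");crop(load("side8"),60,190,280,400,4.5,"pics/d8.png")
E
```

```text
8.1667 [ 496.7 -269.7  219.2] [-6.000e-04 -1.226e-01  9.925e-01  6.000e-04] [-0.51 -0.46 -1.43] 0.26871538056104577 [-0.7   0.4   1.35 -0.    1.39 -2.52]
```

View pics/s8.png

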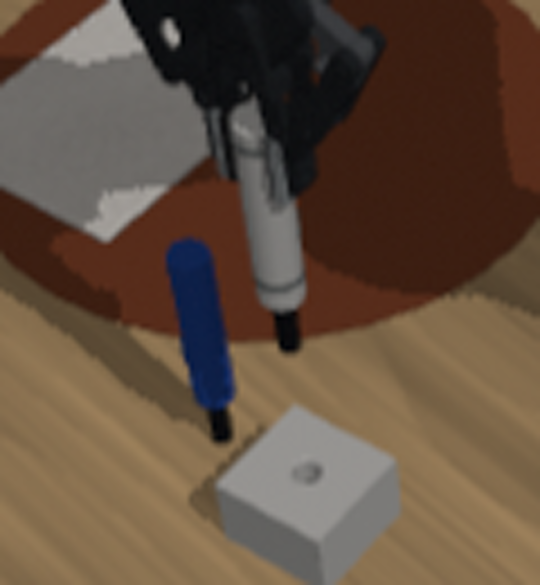

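View pics/d8.png

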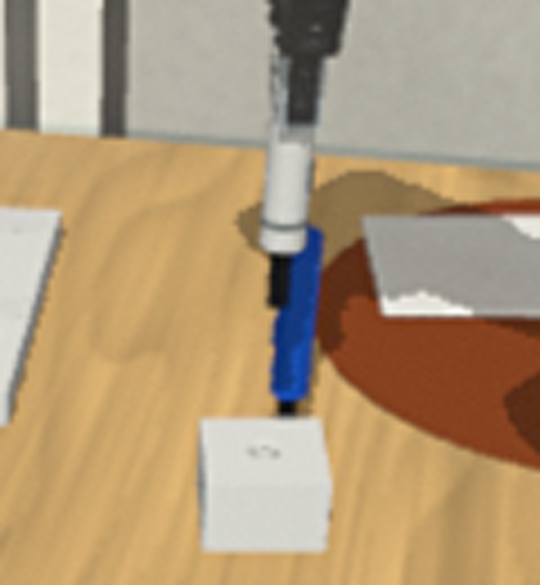

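View pics/wrist8.png

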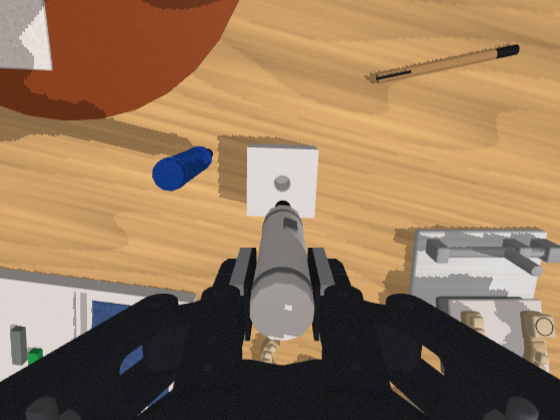

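```bash
python3 - <<'E'
from h import *
a=load("scene8");b=load("side8");c=load("wrist8");s=load("scene8_s");r=rot(s);t=s["eef_pos"]
k=.5/4.5-.5
f=lambda x,y,c0,r0:(x/4.5+k+c0,y/4.5+k+r0)
for n,A,B in [("tip",(289,346),(278,302)),("shoulder",(283,305),(282.5,246)),("ring",(281,284),(284.5,228))]:
    p,e=tri([ray(a,*f(*A,150,30)),ray(b,*f(*B,280,60))]);print(n,p,np.round(e,1),"tool",r.inv().apply(p-t))
crop(c,190,345,230,340,5,"pics/w8c.png")
E
```

```text
tip [ 496.70412954 -273.02558478  136.94190047] [1.2 1.2] tool [ 0.69825048 -3.38841556 82.3008191 ]
shoulder [ 497.65665853 -270.83748584  169.31507666] [2.9 2.9] tool [-0.72609693 -1.45592053 49.92869648]
ring [ 496.7345118  -271.95101849  180.05530061] [1.8 1.8] tool [ 0.44983995 -2.2977502  39.18852817]
```

View pics/w8c.png

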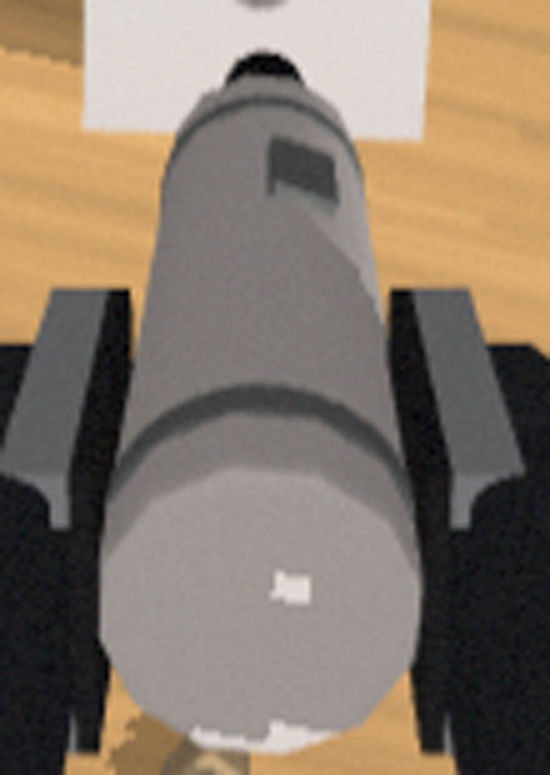

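```bash
python3 - <<'E'
from h import *
c=load("wrist6");crop(c,285,340,500,560,8,"pics/w6r.png");crop(load("wrist8"),300,350,500,560,8,"pics/w8r.png")
E
```

```text
(no output)
```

View pics/w6r.png

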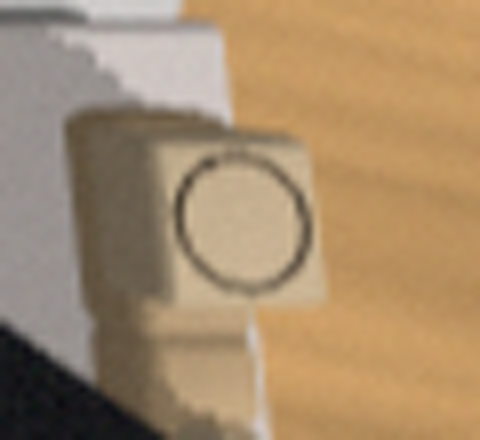

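View pics/w8r.png

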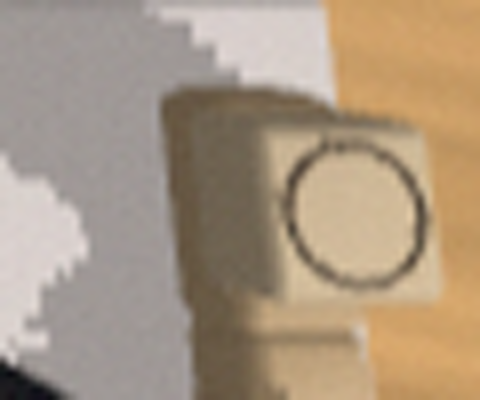

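```bash
cat >> h.py <<'E'
yw=np.radians(14);hx=np.array([np.cos(yw),np.sin(yw),0]);hy=np.array([-np.sin(yw),np.cos(yw),0])
n=-np.sin(np.radians(25))*hx+np.array([0,0,np.cos(np.radians(25))])
RF=R.from_matrix(np.stack([np.cross(hy,-n),hy,-n],1))
E
python3 - <<'E'
from h import *
from rig import ctrl
f=lambda x,y,c0,r0:((x+.5)/8-.5+c0,(y+.5)/8-.5+r0)
W=[("wrist1",(312.6,232.6)),("wrist6",f(244,221,500,285)),("wrist8",f(356,213,500,300))]
L=[ray(load(m),*p,load(m+"_s")) for m,p in W]
for m,p in W: print(m,p,pt(load(m),*p,load(m+"_s"),1))
print(tri(L));L2=L+[ray(load("scene0"),280.9,217.6),ray(load("side0"),284.6,216)];S,e=tri(L2);print(S,e)
s=ctrl.sense()
S=np.array([568,20.3,83.5]); T=S+n*(81+30); M=S+n*(81+30)+[-20,-30,60]
print(T); plan(s["eef_pos"],rot(s),T,RF,13,18)
E
```

```text
wrist1 (312.6, 232.6) [568.1646693   20.73311395  83.35434354]
wrist6 (530.0625, 312.1875) [567.80035426  20.44337057  83.46610773]
wrist8 (544.0625, 326.1875) [568.02043394  20.61620606  83.02539014]
(array([568.12322583,  20.82154978,  82.9530591 ]), [np.float64(0.1652510613426472), np.float64(0.14793998749176182), np.float64(0.09987906728000094)])
[567.67291965  19.84945368  83.81375478] [np.float64(0.840040979719389), np.float64(0.20405999198773817), np.float64(0.02575566764289929), np.float64(1.2400373787074923), np.float64(1.1064964927149636)]
[522.48281905   8.95129218 184.10016436]
maxshift 21.779348015953094 turn deg 1.9260186914980864 end [522.5   8.9 184.1]
[[18,[-7.1,20.3,2.7],[0.001,-0.321,0.001]],[18,[-7.1,20.3,3.0],[0.001,-0.321,0.001]],[18,[-6.9,20.3,3.2],[0.001,-0.321,0.001]],[18,[-6.8,20.3,3.4],[0.001,-0.321,0.001]],[18,[-6.8,20.3,3.6],[0.001,-0.321,0.001]],[18,[-6.5,20.3,3.9],[0.001,-0.321,0.001]],[18,[-6.5,20.3,4.0],[0.001,-0.321,0.001]],[18,[-6.3,20.4,4.3],[0.001,-0.321,0.001]],[18,[-6.1,20.3,4.5],[0.001,-0.321,0.001]],[18,[-6.0,20.3,4.7],[0.001,-0.321,0.001]],[18,[-5.8,20.3,4.9],[0.001,-0.321,0.001]],[18,[-5.7,20.3,5.1],[0.001,-0.321,0.001]],[18,[-5.5,20.3,5.3],[0.001,-0.321,0.001]]]
```

Call:
carry_out:
  plan:
    - [18, [-7, 20.3, 2.7], [0, -0.32, 0]]
    - [18, [-7, 20.3, 3], [0, -0.32, 0]]
    - [18, [-7, 20.3, 3.2], [0, -0.32, 0]]
    - [18, [-7, 20.3, 3.4], [0, -0.32, 0]]
    - [18, [-7, 20.3, 3.6], [0, -0.32, 0]]
    - [18, [-6.5, 20.3, 3.9], [0, -0.32, 0]]
    - [18, [-6.5, 20.3, 4], [0, -0.32, 0]]
    - [18, [-6.3, 20.4, 4.3], [0, -0.32, 0]]
    - [18, [-6, 20.3, 4.5], [0, -0.32, 0]]
    - [18, [-6, 20.3, 4.7], [0, -0.32, 0]]
    - [18, [-6, 20.3, 4.9], [0, -0.32, 0]]
    - [18, [-5.5, 20.3, 5.1], [0, -0.33, 0]]
    - [18, [-5.5, 20.3, 5.3], [0, -0.33, 0]]
    - [18, [0, 0, 0], [0, 0, 0]]
    - [18, [0, 0, 0], [0, 0, 0]]
    - [18, [0, 0, 0], [0, 0, 0]]

```text
time_s: 9.65
eef_pos: [522.9, 8.3, 184.9]
ee_rot: [0.215, -0.12, 0.969, 0.027]
force: [0.3, 0.6, -1.0]
grip_width: 0.266
```

```bash
python3 snap.py 9 scene side wrist; python3 - <<'E'
from h import *
crop(load("scene9"),150,260,220,340,5,"pics/s9.png");crop(load("side9"),140,240,240,340,5.5,"pics/d9.png")
s=load("wrist9_s");t=np.array([568,20.6,83.3])+n*111;print("to go tool",rot(s).inv().apply(t-s["eef_pos"]),"rot",np.degrees((rot(s).inv()*RF).as_rotvec()))
E
```

```text
9.65 [522.9   8.3 184.9] [ 0.2152 -0.1197  0.9689  0.0265] [ 0.29  0.55 -0.98] 0.2658234237142475 [-0.34  0.11  1.89  0.33  0.8  -2.35]
to go tool [0.7735725  1.44402183 0.92928075] rot [-0.00083885  0.06916063  0.03673161]
```

View pics/s9.png

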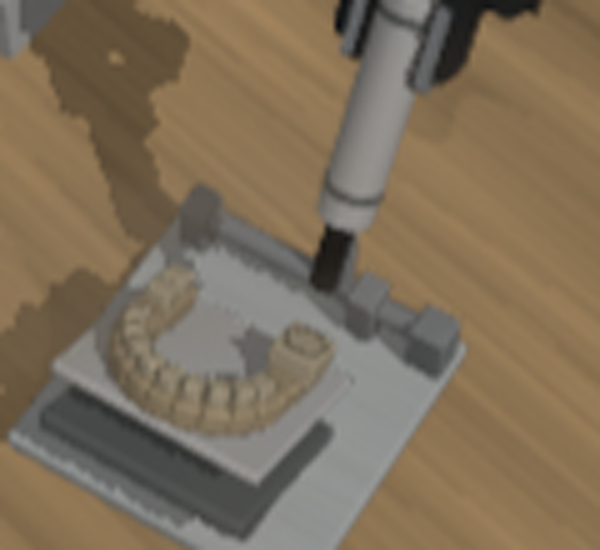

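View pics/d9.png

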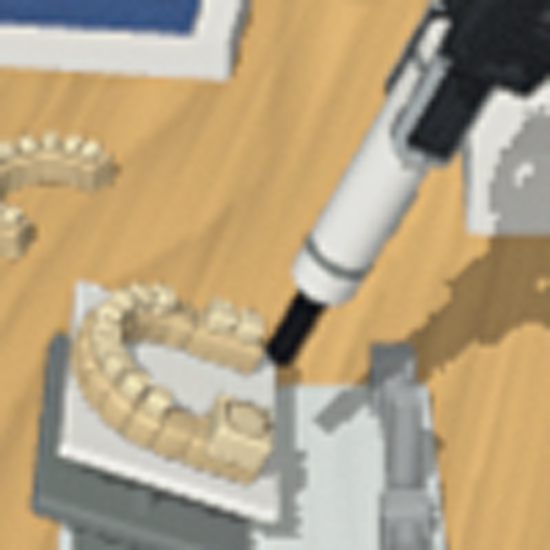

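View pics/wrist9.png

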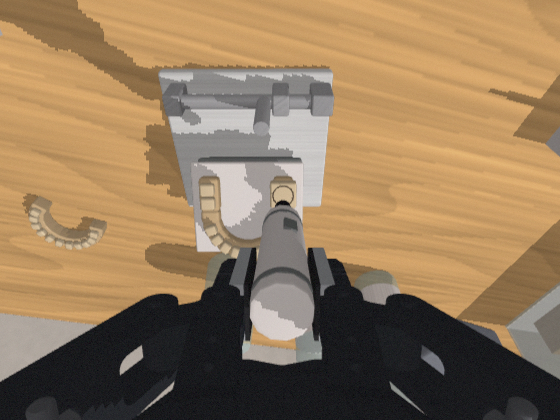

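```bash
python3 - <<'E'
from h import *
a=load("scene9");b=load("side9");s=load("scene9_s");r=rot(s)
g=lambda x,y,c0,r0,k:((x+.5)/k-.5+c0,(y+.5)/k-.5+r0)
tip,e=tri([ray(a,*g(326,284,220,150,5)),ray(b,*g(281,356,240,140,5.5))])
ring,e2=tri([ray(a,*g(304,341,220,150,5)),ray(b,*g(247,413,240,140,5.5))])
print(tip,e,ring,e2,"tip in tool",r.inv().apply(tip-s["eef_pos"]),"tip->ring tool",r.inv().apply(ring-tip), "model says", r.inv().apply(np.array([568,20.6,83.3])-s["eef_pos"])-[0,0,81])
E
```

```text
[555.61196785  15.97456501 111.44155517] [np.float64(0.8946188014943798), np.float64(0.8946188014943741)] [568.39164753  17.41512644  83.45547238] [np.float64(1.2876736903316293), np.float64(1.287673690331594)] tip in tool [ 0.68007901 -0.51672821 80.75661345] tip->ring tool [ 0.29771012 -1.70780171 30.75078929] model says [ 0.68554197  0.95995489 30.81501801]
```

Call:
carry_out:
  plan:
    - [18, [0.5, 0.3, 10], [0, 0, 0]]
    - [18, [0, 0, 10], [0, 0, 0]]
    - [18, [0, 0, 5], [0, 0, 0]]
    - [18, [0, 0, 0], [0, 0, 0]]
    - [18, [0, 0, 0], [0, 0, 0]]
    - [18, [0, 0, 0], [0, 0, 0]]

```text
time_s: 10.3
eef_pos: [532.7, 11.5, 162.2]
ee_rot: [0.215, -0.12, 0.969, 0.027]
force: [-0.4, -0.4, -1.4]
grip_width: 0.266
```

```bash
python3 snap.py 10 scene side wrist; python3 - <<'E'
from h import *
crop(load("scene10"),190,250,250,320,8,"pics/s10.png");crop(load("side10"),180,240,250,320,8,"pics/d10.png");crop(load("wrist10"),140,240,220,340,6,"pics/w10.png")
E
```

```text
10.3 [532.7  11.5 162.2] [ 0.2155 -0.1197  0.9688  0.0266] [-0.45 -0.4  -1.4 ] 0.26634362865849737 [-0.32  0.16  1.9   0.35  0.74 -2.36]
```

View pics/s10.png

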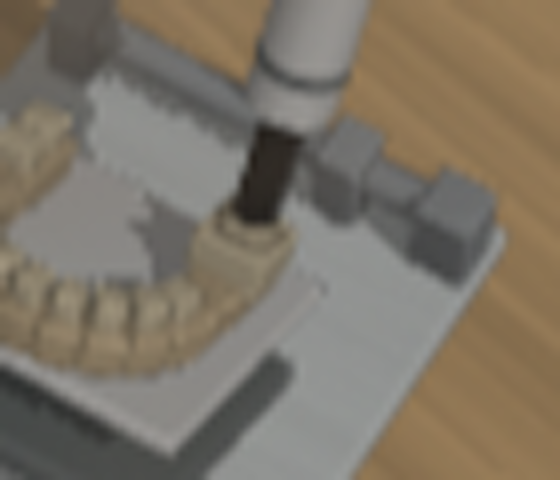

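View pics/d10.png

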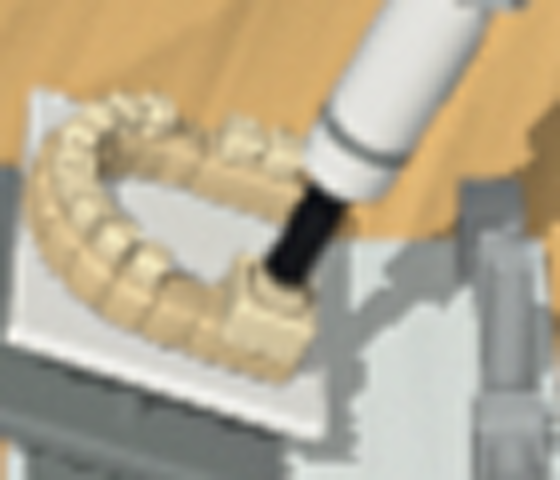

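View pics/w10.png

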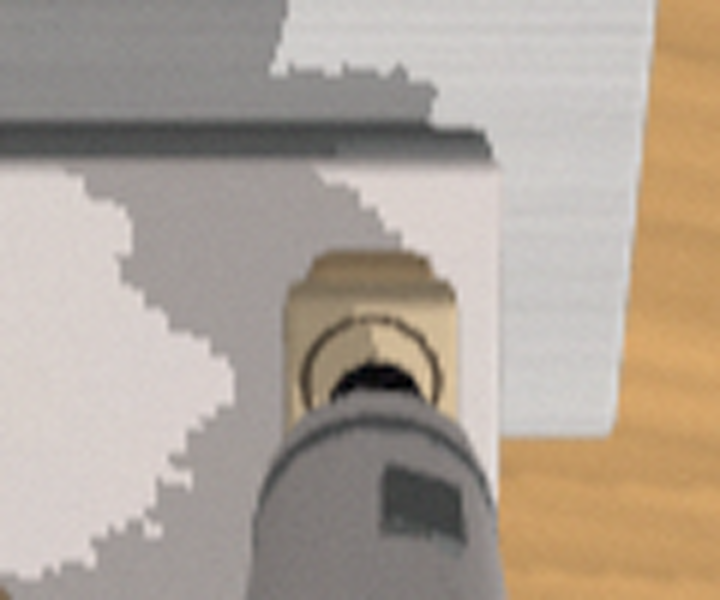

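Call:
carry_out:
  plan:
    - [18, [0, -0.3, 2.5], [0, 0, 0]]
    - [18, [0, 0, 2], [0, 0, 0]]
    - [18, [0, 0, 0], [0, 0, 0]]
    - [18, [0, 0, 0], [0, 0, 0]]

```text
time_s: 10.78
eef_pos: [534.5, 11.7, 157.9]
ee_rot: [0.215, -0.12, 0.969, 0.027]
force: [0.1, 0.8, -1.1]
grip_width: 0.265
```

Call:
carry_out:
  plan:
    - [18, [0, 0, 1], [0, 0, 0]]
    - [18, [0, 0, 1], [0, 0, 0]]
    - [18, [0, 0, 0], [0, 0, 0]]
    - [18, [0, 0, 0], [0, 0, 0]]

```text
time_s: 11.12
eef_pos: [535.5, 11.8, 156.3]
ee_rot: [0.216, -0.12, 0.969, 0.027]
force: [-0.1, -0.2, 0.4]
grip_width: 0.271
```

Call:
carry_out:
  plan:
    - [18, [0, 0, 1], [0, 0, 0]]
    - [18, [0, 0, 1], [0, 0, 0]]
    - [18, [0, 0, 0], [0, 0, 0]]
    - [18, [0, 0, 0], [0, 0, 0]]

```text
time_s: 11.45
eef_pos: [536.3, 12.0, 154.5]
ee_rot: [0.216, -0.12, 0.969, 0.027]
force: [-1.1, -0.2, 0.9]
grip_width: 0.266
```

Call:
carry_out:
  plan:
    - [18, [0, 0, 1], [0, 0, 0]]
    - [18, [0, 0, 1], [0, 0, 0]]
    - [18, [0, 0, 0], [0, 0, 0]]
    - [18, [0, 0, 0], [0, 0, 0]]

```text
time_s: 11.78
eef_pos: [537.1, 12.2, 152.6]
ee_rot: [0.216, -0.12, 0.969, 0.027]
force: [-0.9, -0.7, 1.4]
grip_width: 0.266
```

```bash
python3 snap.py 11 scene side wrist; python3 - <<'E'
from h import *
crop(load("scene11"),190,250,250,320,8,"pics/s11.png");crop(load("side11"),180,240,250,320,8,"pics/d11.png");crop(load("wrist11"),140,240,220,340,6,"pics/w11.png")
s=load("wrist11_s");S=np.array([568,20.6,83.3]);tip=s["eef_pos"]+rot(s).apply([0,0,81]);print("sink est",(S-tip)@n,"lateral",(tip-S)@hx,(tip-S)@hy,s["force"]@n)
for k in(9,10): print(load(f"wrist{k}_s")["force"]@n)
E
```

```text
11.7833 [537.1  12.2 152.6] [ 0.2155 -0.1196  0.9688  0.0266] [-0.89 -0.66  1.41] 0.26644580098167525 [-0.32  0.18  1.9   0.35  0.71 -2.36]
sink est 4.582853137496844 lateral 2.32155086399577 -0.5989105716243811 1.6108275640280945
-1.076785530225857
-0.632415892848578
```

View pics/s11.png

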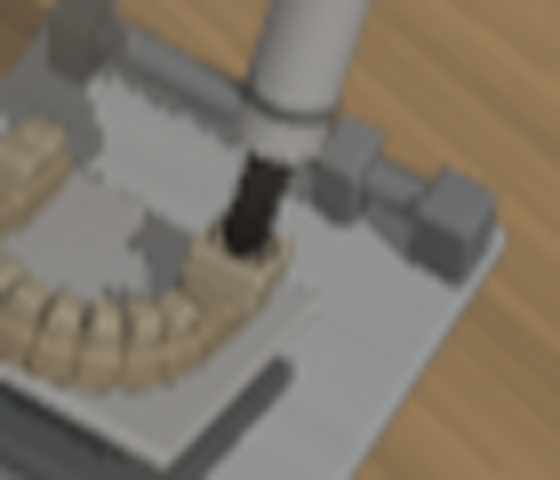

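View pics/d11.png

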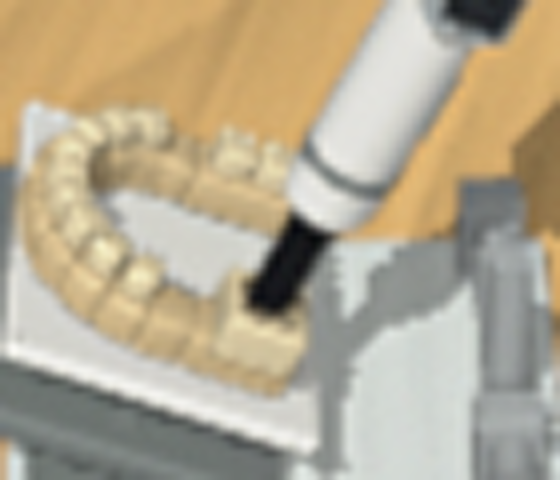

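View pics/w11.png

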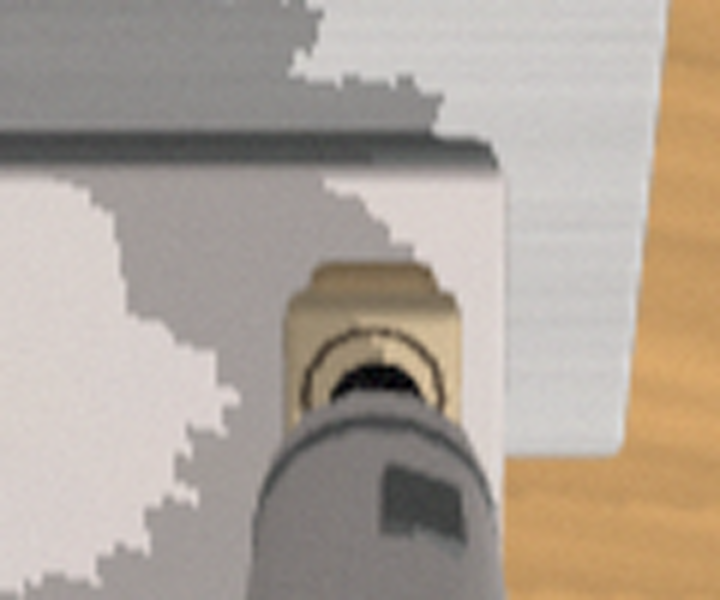

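Call:
carry_out:
  plan:
    - [18, [0, 0, 0.5], [0, 0, 0]]
    - [18, [0, 0, 0], [0, 0, 0]]
    - [18, [0, 0, 0], [0, 0, 0]]
    - [18, [0, 0, 0], [0, 0, 0]]
    - [18, [0, 0, 0], [0, 0, 0]]
    - [18, [0, 0, 0], [0, 0, 0]]

```text
time_s: 12.43
eef_pos: [537.3, 12.3, 152.2]
ee_rot: [0.216, -0.12, 0.969, 0.027]
force: [-1.2, -0.5, 1.4]
grip_width: 0.268
```

```bash
python3 snap.py 12 scene
```

```text
12.4333 [537.3  12.3 152.2] [ 0.2155 -0.1196  0.9688  0.0266] [-1.18 -0.47  1.41] 0.2675850678757856 [-0.32  0.18  1.9   0.35  0.71 -2.36]
```

View pics/scene12.png

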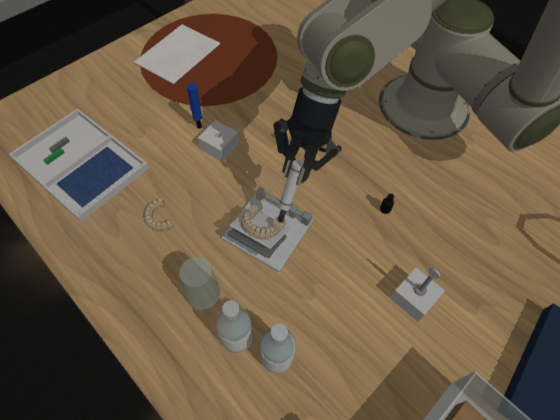

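The pen is on the molar at (281,215). Everything else in view stands where it did at the start, so I'm handing in.

```bash
python3 -c "
from rig import ctrl
print(ctrl.finish_job())"
```

```text
the job is handed in; nothing more can be done
None
```

The bolt is home, and I handed the job in with the pen still gripped and lightly pressed on the marked molar, at 12.4 s of the 48 s. The hand-in reports no verdict.

- **Bolt:** I gripped the handle pin and slid it about 29 mm, until it met the guide and pushed back with about 9 N. The pictures show the pin against the guide and the rod in the keeper.
- **Pen:** I gripped it from above at 50 N, lifted it about 128 mm straight up, tilted it 25° at the holder's measured yaw of 14°, and pressed it onto the ring.
- **Last checks:**
  - The model had sunk by an estimated 5 mm, and the force along the pen rose by about 2.5–2.8 N (raw readings noisy to about 1 N).
  - The pen axis was within 0.1° of the face normal I worked out from the holder's yaw and the 25° slope, and the tip within about 1 mm of the ring's centre.
  - Only the pen was touching the model, and everything else in the scene view stood where it began; the ballpoint was hidden behind the arm there.
- **Disagreements:** Before contact, the fixed cameras and the wrist camera differed by about 2.7 mm across the ring. I aimed between them, which stays inside the 7 mm limit. A plane fit from one wrist view put the normal's heading at 17.5° instead of 14°, which tilts the axis by only about 1.5°.

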